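Line up two spice tins and clamp them in the ratchet jig

ROBOT

A 6-joint arm with a two-finger parallel gripper is mounted at the origin on the work surface. World frame = base frame: x ahead of the robot, y to its left, z up, the work surface at z = 0. Lengths are in mm, angles in rad, forces in N, time in s.
With the tool pointing down it reaches from about 300 to 775 mm from the base axis. Payload 14.6 kg.
Tool frame: the origin (TCP) lies between the finger pads; the fingertips stand 8 mm ahead of it and the grasp point (between the pads) lies 11 mm behind it; z points along the fingers, y is the direction in which the jaws open and shut (so a half turn about z gives the same grasp; the last joint's range is limited). The gripper opens to 94 mm and grips with 3 to 60 N. Pads are 16 mm wide; open, the fingers measure 119 mm over their backs; the gripper's body (75 mm by 177 mm) begins 78 mm behind the grasp point.
Start: joints at [1.156, 0.3, 1.521, -0, 1.321, -0.067], TCP at [187.454, 517.059, 213.446] pointing down, gripper open.
Joint ranges: [-3.03, 3.03], [-0.79, 2.21], [0.23, 2.52], [-1.04, 4.18], [0, 3.07], [-2.55, 2.55]. Speed limits (rad/s): [2.22, 2.22, 2.57, 3.14, 3.14, 3.14].

INTERFACE

Orientations are given as [roll, pitch, yaw] about the fixed x, y, z axes, in that order (R = Rz(yaw) Ry(pitch) Rx(roll)).
In Python, from cell import manip gives the robot as it stands. The module is installed in compiled form; this text tells all that it offers.
- The arm moves only by the tool send_rows, never from a script. Its argument "series" is a list that holds one entry, the list of rows, each a list of 5 numbers: the opening, from 0 (shut) to 1 (fully open), then the shift along the tool's x, y, z in mm, then the turn about the tool's z in degrees. In form: [[[gripper, dx, dy, dz, roll], ...]]. A call has 1 to 10 rows; each row is the pose to reach, as a shift and turn from the pose commanded when the call began, along the tool's axes at that moment; what a row does not reach only later rows make up. A row lasts 1/10 s, in which the tool goes at most 50 mm and 8.59 degrees, less where a joint would pass 70% of its speed; a pose out of reach is approached as far as the arm can. A call with a gripper value outside its range is refused whole. The fingers move at their own pace and stop on an object; "newtons" is the grip in N (left out, the last holds). Time passes only in rows, so rows that repeat a pose let the fingers close. It gives the time, the measured TCP pose, the force and the opening at its end, in the units of the state.
- manip.read_state(): the state, without advancing time (a new reading comes with each control period).
- manip.camera(name): name is "scene" or "top"; returns a dict with "img" (384x512x3 uint8, red, green, blue), "vfov" (degrees; the focal length in pixels is half the picture's height over the tangent of half this angle, whatever the lens; pixels are square), "cx", "cy" (the principal point, pixels), "pose" (4x4, takes a point from camera to world coordinates). Camera axes: x right, y down, z forward; pixel columns grow to the right and rows downward; lengths in mm; the calibration is good to about 2 mm. A picture is of the moment at which its call begins. There is no depth.
- manip.sign_off(): hands the job in, once; it reports no verdict.
Trained networks look in a picture, given as the dict that the camera call returned (one of the last four; its "shot" number tells which), for a name from the list of things; names that differ only in an ending like _2 or _b are one class to them, and where a whole thing is asked for, a point or a joint stands for the part that bears it (a point fixed in the world has none). Each returns a list of dicts, best first, with "conf" (0 to 1); they miss things now and then, are a little off and sometimes report something else, mostly with a low value. They report only what shows in the picture. A call takes as long as a camera call. They do not tell look-alikes from the thing itself.
- manip.find_in(target, picture): "rect" ([left, top, width, height] in pixels, round what is visible of it).
- manip.silhouettes(target, picture): "pixels" (384x512 bool, what is visible of it) and "rect" ([left, top, width, height] in pixels, round what is visible of it).
The state is a dict: "clock": time; "joints": joint angles; "qd": joint speeds; "effort": joint torques, N m; "eef_pos": TCP position; "eef_rot": TCP orientation; "wrist_force": force on the tool from outside, world axes, zero at the start; "moment": the same for the moment, N m; "finger_gap": finger opening in mm.
Only numpy, scipy, OpenCV 4.12 (cv2) and the standard library are available. Lean on these libraries where they do the work, as an engineer would, in place of code of your own. Each camera call takes 0.05 s, during which the arm holds its last target. There are 200 camera calls.

TASK

Push the two spice tins, standing upright, one by one into single file in the lane of the wooden jig, up against the end stop and each other. Then pump the upright lever until the jaw holds both tins against the fixed rail with its sprung pad pressed about half way in (never bottomed: the tins are thin), and finish while still holding the lever forward, because the squeeze fades when it is let go. Move the jaw only with the lever, and leave the mug, soap bottle and bowl alone.

Things in the scene. Friction and masses are not known exactly. Their poses are not given: they have to be found in the camera images.
- jig: Fixed clamping jig, a U-shaped pale wood frame 45 mm high, turned up to 0.2 rad. Origin on the counter, in the lane; jig frame numbers here are mm. +x points across the lane away from the robot, +y along the lane from its open mouth to the end stop. The tins slide on the counter itself. Lane 78 to 100 mm wide at the start. Tins home: centres at y = 40 and -20; x = 20 when clamped.
- rail_mid (a point): Middle of the top inner edge of the fixed rail (the lane's far side): inner face at jig x = 50, from y = -80 to 70, 45 mm high, 16 mm thick; at the mouth a short piece flares outward (+x) to y = -119. The pad is the lane's near side.
- stop_mid (a point): Top inner edge of the end stop: inner face at jig y = 70 (point at x = 20), 16 mm thick, 45 mm high.
- housing_top (a point): Middle of the top of the aluminium ratchet housing on the robot's side of the lane: jig x -150 to -88, y -10 to 74, 50 mm high. The toothed bar above it (y 0 to 20) reaches z = 67 and may stick out back to x = -180.
- tin_a: Upright closed steel spice tin, diameter 60 mm, height 85 mm, about 0.15 to 0.3 kg. Origin: centre of its underside. It starts right (-y) of the lane's mouth; identical to tin_b.
- tin_b: Upright closed steel spice tin, the same as tin_a. Either one may be the nearer to the mouth and may go first.
- lever_angle (a joint): Pump lever angle, rad: 0 = back (leaning 0.19 rad to jig -x, towards the robot), grows when pushed forward (jig +x), upright at 0.19, stop at 0.38; sprung back. Forward, a pawl catches the jaw's 7 mm teeth and drives the jaw about 20 mm per full stroke, less up to 7 mm before it catches; going back it clicks over the teeth and the jaw stays. At the end it is held forward at any angle.
- lever: The pump lever: steel cheeks either side of the housing and an upright black round grip, diameter 24 mm, 60 mm long, its top about 165 mm above the counter and 143 mm from the hinge. Origin on the hinge, which runs along jig y at x = -120, y = 10, z = 22 mm; z axis up along the handle.
- handle_grip (a point): Point on the axis of the handle's grip, 118 mm from the hinge, 25 mm below its top. Return spring about 1.3 N here when back, 2.5 N when forward; each newton of jaw force (pad spring plus about 3 N friction) adds about 0.5 N.
- jaw_travel (a joint): Travel of the jaw, m, towards the fixed rail (jig +x): grows as it closes, 0 to 0.062; starts at 0 to 0.022. The uncompressed pad face is at jig x = -0.050 + this, so the pad meets lined-up tins at 0.040. About 3 N of friction keeps it in place while the lever goes back.
- jaw: The jaw: a toothed steel bar with an aluminium plate, 8 mm thick, 128 mm long along the lane, 50 mm high, which stands behind the pad and carries it. To be moved by the lever only. Origin: the jig's origin carried along with the jaw.
- pad_press (a joint): How far the sprung pad is pressed in towards the jaw plate, m: 0 = free, 0.016 = bottomed; spring 1.5 N per mm (half way in, 8 mm, is about 12 N). If the lever is let go the jaw slides back until at most about 2 mm stay pressed in (none after a sudden release).
- pad: The sprung pad, 10 mm thick with a cork face, 128 mm along the lane by 40 mm high (jig y -62 to 66, z 6 to 46), that meets both tins side by side. Origin: the jig's origin carried along with jaw and pad.
- pad_mid (a point): Middle of the pad's face; lies at jig y = 2, z = 26.
- mug: White mug, 80 mm wide, 90 mm high, a bystander. Origin: centre of its underside.
- soap: Grey soap bottle, 60 mm wide, 150 mm high, a bystander. Origin: centre of its underside.
- bowl: Glass bowl, 100 mm wide, 50 mm high, a bystander. Origin: centre of its underside.
Mind the look-alikes: they are no part of the job. Leave any pink or purple look-alike of the tin_b alone.

How it is judged:
By the outcome, as a careful person would: the job done as asked, in the order asked, and still so for the second after the job is handed in, while the arm keeps its last pose, push and grip.
It also fails if it takes over 72 s, if anything falls off the work surface, if the arm or the gripper's body presses on something with over 40 N, if the wrist force passes 120 N, or if a joint passes its speed limit or range.

## Working session

There is one attempt and no reset: what is moved stays moved. The work goes in short steps, Python scripts to look and compute and a tool call to move; the robot and the scene stay as the last step left them, time stands still between calls to the robot, and variables do not carry over. Pictures are saved under pics/ and viewed, about 8 in all and at most 12, crops included, and the job is handed in when it is done.

Besides the shell and the picture viewer there is one more tool, called as name([rows], argument=value, ...), one row to a line, values as JSON. send_rows: Moves the arm, as the interface text tells. Its arguments: {"type":"object","properties":{"series":{"type":"array"},"newtons":{"type":"number"}},"required":["series"]}

```bash
mkdir -p pics; cat > h.py <<'E'
import numpy as np, cv2
from cell import manip
def cal(p):
    f=p["img"].shape[0]/2/np.tan(np.radians(p["vfov"])/2); return f,np.array(p["pose"])
def ray(p,u,v,z):
    f,T=cal(p); d=T[:3,:3]@np.array([(u-p["cx"])/f,(v-p["cy"])/f,1]); o=T[:3,3]
    return o+d*(z-o[2])/d[2]
def proj(p,X):
    f,T=cal(p); c=T[:3,:3].T@(np.array(X,float)-T[:3,3]); return np.array([p["cx"]+f*c[0]/c[2],p["cy"]+f*c[1]/c[2]])
def save(p,n,s=1.5,crop=None):
    im=p["img"][:,:,::-1]
    if crop: l,t,w,h=crop; im=im[t:t+h,l:l+w]
    cv2.imwrite(f"pics/{n}.png",cv2.resize(im,None,fx=s,fy=s,interpolation=cv2.INTER_CUBIC))
E
python3 - <<'E'
from h import *
ims=[]
for n in("scene","top"):
    p=manip.camera(n); ims.append(p["img"])
    print(n,p["vfov"],p["cx"],p["cy"],np.round(p["pose"],3).tolist())
    for t in("tin_a","rail_mid","stop_mid","housing_top","handle_grip","pad_mid","lever","jaw","pad","mug","soap","bowl","jig"):
        print(t,[(np.round(r["rect"]).tolist(),round(r["conf"],2)) for r in manip.find_in(t,p)][:5])
cv2.imwrite("pics/a.png",cv2.resize(np.vstack(ims)[:,:,::-1],None,fx=.78,fy=.78))
cv2.imwrite("pics/scene.png",cv2.resize(ims[0][:,:,::-1],None,fx=1.55,fy=1.55))
cv2.imwrite("pics/top.png",cv2.resize(ims[1][:,:,::-1],None,fx=1.55,fy=1.55))
print(manip.read_state())
E
```

```text
scene 48.32300165211494 260.59820077179404 193.80236603887545 [[0.362, 0.535, -0.763, 1419.179], [0.932, -0.196, 0.305, -280.946], [0.014, -0.822, -0.57, 736.313], [0.0, 0.0, 0.0, 1.0]]
tin_a [([106.0, 201.0, 29.0, 40.0], 0.97), ([133.0, 239.0, 28.0, 44.0], 0.84), ([209.0, 213.0, 28.0, 45.0], 0.73), ([136.0, 211.0, 26.0, 37.0], 0.61), ([142.0, 188.0, 24.0, 34.0], 0.55)]
rail_mid [([237.0, 151.0, 80.0, 109.0], 0.72)]
stop_mid [([238.0, 152.0, 74.0, 107.0], 0.78)]
housing_top [([239.0, 153.0, 76.0, 106.0], 0.74), ([248.0, 202.0, 48.0, 21.0], 0.27)]
handle_grip [([255.0, 154.0, 27.0, 45.0], 0.61)]
pad_mid [([255.0, 201.0, 39.0, 20.0], 0.67)]
lever [([257.0, 150.0, 25.0, 51.0], 0.89)]
jaw [([249.0, 178.0, 46.0, 44.0], 0.93)]
pad [([250.0, 204.0, 48.0, 15.0], 0.93)]
mug [([354.0, 177.0, 42.0, 42.0], 0.69), ([346.0, 164.0, 34.0, 23.0], 0.6)]
soap [([308.0, 215.0, 27.0, 60.0], 0.97)]
bowl []
jig [([242.0, 153.0, 73.0, 108.0], 0.79)]
top 57.11173782360102 256.54462325570876 192.49425271168082 [[-0.029, -0.998, 0.058, 540.782], [-0.999, 0.027, -0.023, 74.106], [0.021, -0.059, -0.998, 1102.66]
[... 801 characters left out ...]
)]
jig [([215.0, 165.0, 68.0, 82.0], 0.86)]
{'clock': 1.4, 'joints': array([ 1.15639277e+00,  2.99894254e-01,  1.52101596e+00,  1.73287092e-05,
        1.32071644e+00, -6.65891492e-02]), 'qd': array([-0.00039718,  0.00108547, -0.00141788, -0.00041663,  0.00060938,
        0.00146273]), 'effort': array([ 4.81419158e-05, -5.31663036e+01, -3.52919590e+01,  7.09040556e-02,
        2.12032325e-02, -4.85767032e-05]), 'eef_pos': array([187.44895444, 517.049886  , 213.44197829]), 'eef_rot': array([-3.14155985e+00, -1.90146323e-05,  2.79377396e+00]), 'wrist_force': array([ 0.04183428, -0.14076693,  0.88017641]), 'moment': array([-0.0074751 , -0.01863866, -0.05218574]), 'finger_gap': 93.9504784189671}
```

View pics/scene.png

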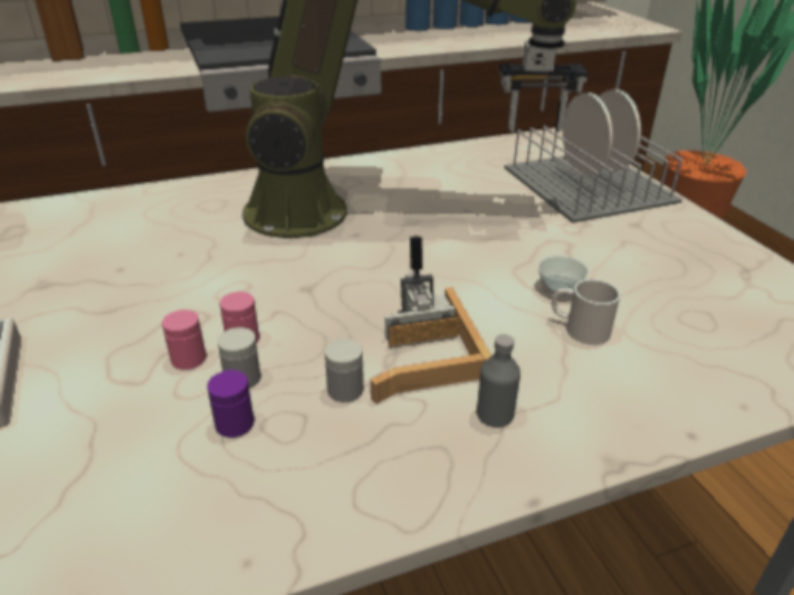

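View pics/top.png

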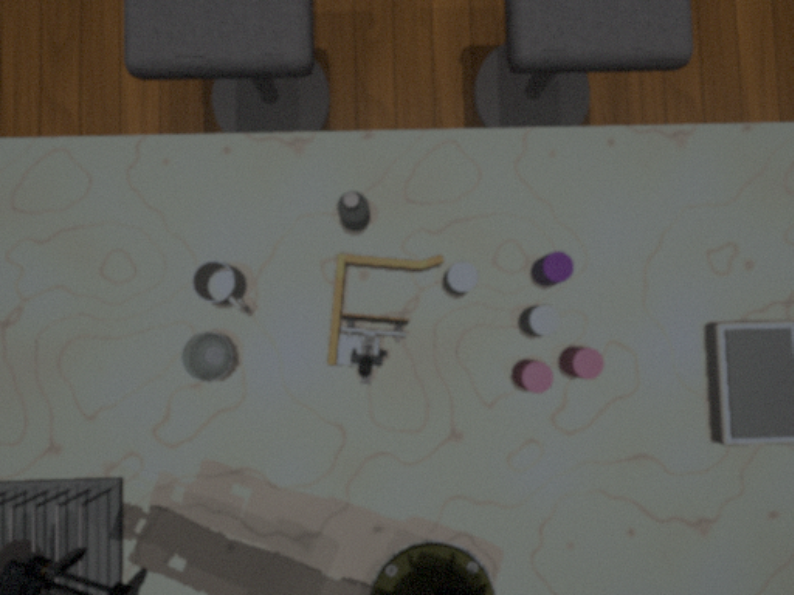

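Scene: whitish tins at native scene pixels (222,236) and (154,230), i.e. top (297,180) and (347,207). The pink pair and the purple one are look-alikes, so I leave them. The jig mouth faces right in the top view, and the lever leans toward the robot.

```bash
cat > fit.py <<'E'
from h import *
from scipy.optimize import minimize
S=4
def hullmask(p,pts,m):
    q=np.array([proj(p,X) for X in pts]); q=cv2.convexHull(((q+.5)*S).astype(np.int32)); cv2.fillConvexPoly(m,q,255)
def score(p,sets,mask):
    m=np.zeros((384*S,512*S),np.uint8)
    for s in sets: hullmask(p,s,m)
    a=cv2.resize(m,(512,384),interpolation=cv2.INTER_AREA)/255.; b=mask.astype(float)
    return np.minimum(a,b).sum()/np.maximum(a,b).sum()
def J2W(j,P):
    P=np.array(P,float); c,s=np.cos(j[2]),np.sin(j[2]); o=P.copy()
    o[:,0]=j[0]+c*P[:,0]-s*P[:,1]; o[:,1]=j[1]+s*P[:,0]+c*P[:,1]; return o
def W2J(j,P):
    c,s=np.cos(j[2]),np.sin(j[2]); d=np.array(P[:2])-j[:2]; return np.array([c*d[0]+s*d[1],-s*d[0]+c*d[1]])
def cyl(x,y,r=30,h=85):
    a=np.linspace(0,2*np.pi,24,endpoint=False)
    return [(x+r*np.cos(t),y+r*np.sin(t),z) for t in a for z in(0,h)]
def fit_tin(pms,x0):
    f=lambda v:-sum(score(p,[cyl(*v)],m) for p,m in pms)
    r=minimize(f,x0,method="Nelder-Mead",options=dict(initial_simplex=np.array(x0)+[[0,0],[10,0],[0,10]],xatol=.3,fatol=1e-4)); return r.x,-r.fun/len(pms)
def box(x0,x1,y0,y1,z0,z1): return [(x,y,z) for x in(x0,x1) for y in(y0,y1) for z in(z0,z1)]
def jigsets(v):
    fl=[(50,-80),(66,-80),(50+v[4],-119),(66+v[4],-119)]
    return [J2W(v,b) for b in (box(50,66,-80,86,0,45),box(v[3],50,70,86,0,45),[(a,b,z) for a,b in fl for z in(0,45)])]
E
python3 - <<'E'
from fit import *
P={n:manip.camera(n) for n in("scene","top")}
tm={}
for n,p in P.items():
    tm[n]=[(np.array(r["rect"]),r["pixels"]) for r in manip.silhouettes("tin_a",p) if r["conf"]>.2]
    print(n,[(np.round(r).tolist(),np.round(p["img"][m].mean(0)).tolist()) for r,m in tm[n]])
seed={"t1":((222,236),(297,180)),"t2":((154,230),(347,207))}
for k,(s,t) in seed.items():
    pms=[]
    for n,c in(("scene",s),("top",t)):
        for r,m in tm[n]:
            q=np.argwhere(m).mean(0)[::-1]
            if np.hypot(*(q-c))<12: pms.append((P[n],m)); break
    x0=ray(P["top"],*t,85)[:2]; print(k,len(pms),x0,[fit_tin([q],x0) for q in pms],fit_tin(pms,x0))
wm=[]
for n,p in P.items():
    h=cv2.cvtColor(p["img"],cv2.COLOR_RGB2HSV); l,t,w,hh=(225,140,110,125) if n=="scene" else (200,150,100,100)
    print(n,"hsv rail",h[(245,174)[n=="top"]:(252,177)[n=="top"],(270,240)[n=="top"]].tolist()[:2])
    m=(h[...,1]>100)&(h[...,0]<25)&(h[...,2]>70); k=np.zeros_like(m); k[t:t+hh,l:l+w]=1; wm.append((p,m&k)); cv2.imwrite(f"pics/m_{n}.png",(m&k)*255)
x0=ray(P["top"],240,190,0)[:2]
ims=[]
def fn(v): return -sum(score(p,jigsets(v),m) for p,m in wm)
v0=np.array([x0[0],x0[1],-.1,-130,10]); best=None
for y in(-.15,-.05,.05):
    v0[2]=y; sx=np.vstack([v0]+[v0+d for d in np.diag([15,15,.08,15,8])]); r=minimize(fn,v0,method="Nelder-Mead",options=dict(initial_simplex=sx,maxiter=300))
    print(np.round(r.x,3),r.fun)
    if best is None or r.fun<best.fun: best=r
np.save("jig.npy",best.x)
out=[]
for (p,m),c in zip(wm,((225,140,100,125),(200,150,100,125))):
    im=cv2.resize(p["img"][:,:,::-1],None,fx=4,fy=4,interpolation=cv2.INTER_CUBIC)
    for s in jigsets(best.x): 
        q=cv2.convexHull(((np.array([proj(p,X) for X in s])+.5)*4).astype(np.int32)); cv2.polylines(im,[q],True,(0,255,0),1)
    for b in (box(-150,-88,-10,74,50,50),):
        q=cv2.convexHull(((np.array([proj(p,X) for X in J2W(best.x,b)])+.5)*4).astype(np.int32)); cv2.polylines(im,[q],True,(255,0,0),1)
    for t in range(0,30,10):
        q=np.array([proj(p,X) for X in J2W(best.x,[(-50+t,-62,46),(-50+t,66,46)])]); q=((q+.5)*4).astype(np.int32); cv2.line(im,tuple(map(int,q[0])),tuple(map(int,q[1])),(0,0,255) if t else (255,0,255),1)
    l,t,w,h=[4*a for a in c]; out.append(im[t:t+h,l:l+w])
cv2.imwrite("pics/jig.png",np.hstack(out))
E
```

```text
scene [([208.0, 215.0, 27.0, 46.0], [124.0, 121.0, 111.0]), ([138.0, 211.0, 26.0, 35.0], [127.0, 124.0, 115.0]), ([142.0, 187.0, 24.0, 34.0], [156.0, 97.0, 107.0]), ([108.0, 200.0, 26.0, 39.0], [146.0, 87.0, 98.0]), ([132.0, 237.0, 31.0, 48.0], [88.0, 50.0, 98.0])]
top [([341.0, 161.0, 30.0, 24.0], [68.0, 48.0, 79.0]), ([359.0, 223.0, 31.0, 20.0], [93.0, 69.0, 79.0]), ([282.0, 167.0, 26.0, 22.0], [101.0, 105.0, 109.0]), ([330.0, 232.0, 24.0, 19.0], [97.0, 73.0, 85.0]), ([336.0, 197.0, 25.0, 22.0], [93.0, 97.0, 99.0])]
t1 2 [633.46643306 -67.54511505] [(array([636.60734035, -69.63030487]), np.float64(0.9546486750629309)), (array([640.08013703, -70.59450537]), np.float64(0.9192016243065879))] (array([639.27386977, -70.14684587]), np.float64(0.9278169607726214))
t2 2 [ 551.07546874 -210.04165763] [(array([ 545.16848632, -220.00503654]), np.float64(0.7215495358811591)), (array([ 552.61125156, -222.09468001]), np.float64(0.9504225352112676))] (array([ 552.59871074, -221.30204314]), np.float64(0.8314309801748283))
scene hsv rail [[16, 130, 110], [16, 126, 109]]
top hsv rail [[45, 9, 110], [54, 11, 112]]
[ 6.14357e+02  8.86160e+01 -9.70000e-02 -1.25371e+02  1.68170e+01] -0.6982601970288758
[ 6.14386e+02  8.91320e+01 -9.50000e-02 -1.23567e+02  1.50650e+01] -0.6968149803450274
[ 6.14603e+02  8.81000e+01 -9.00000e-02 -1.03285e+02  1.41070e+01] -0.6912993993514824[ WARN:0@10.092] global loadsave.cpp:1063 imwrite_ Unsupported depth image for selected encoder is fallbacked to CV_8U.
```

View pics/jig.png

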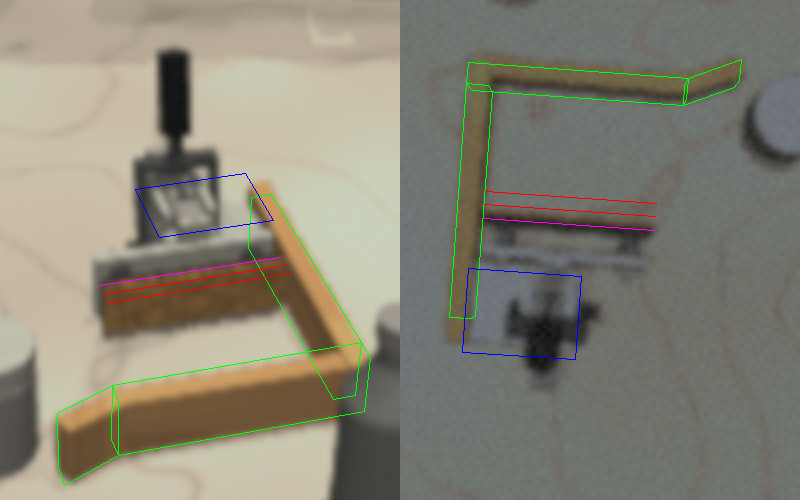

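Two grey tins are the ones meant: (scene (222,236), (154,230)). The fit overlay agrees with the picture: jig origin ≈ (614, 89), yaw ≈ -0.096, jaw travel about 0–5 mm. I start moving toward tin 1 now.

send_rows([
  [[1, -40, -26, 0, 7.5], [1, -81, -52, 0, 15], [1, -122, -77, 0, 22.5], [1, -162, -103, 0, 30], [1, -203, -129, 0, 37.5], [1, -243, -155, 0, 45], [1, -284, -181, 0, 52.5], [1, -324, -206, 0, 60], [1, -365, -232, 0, 67.5], [1, -405, -258, 0, 75.5]],
])

```text
clock: 2.6
eef_pos: [481.2, 134.6, 213.6]
eef_rot: [3.141, -0.0, 1.471]
wrist_force: [0.7, 0.2, 0.5]
finger_gap: 93.8
```

```bash
cat >> fit.py <<'E'
def delta(pos,yaw):
    s=manip.read_state(); y=s["eef_rot"][2]; d=np.array(pos)-s["eef_pos"]
    X=np.array([np.cos(y),np.sin(y),0]);Y=np.array([np.sin(y),-np.cos(y),0])
    roll=np.degrees((y-yaw+np.pi)%(2*np.pi)-np.pi)
    print("dx,dy,dz,roll",np.round([d@X,d@Y,-d[2],roll],1),"t",round(s["clock"],2),"F",np.round(s["wrist_force"],1),"pos",np.round(s["eef_pos"],1),"gap",round(s["finger_gap"],1),"yaw",round(y,3))
E
python3 - <<'E'
from fit import *
p=manip.camera("scene"); t=manip.camera("top")
for n in("soap",):
    pms=[(q,r["pixels"]) for q in(p,t) for r in manip.silhouettes(n,q)[:1] if r["conf"]>.3]
    for q,m in pms: print(n,np.argwhere(m).mean(0)[::-1], [int(m.nonzero()[0].max()),m.nonzero()[1].mean()])
    f=lambda v:-sum(score(q,[cyl(v[0],v[1],30,100),cyl(v[0],v[1],12,150)],m) for q,m in pms)
    r=minimize(f,[720,150],method="Nelder-Mead",options=dict(initial_simplex=[[720,150],[740,150],[720,170]])); print(r.x,r.fun, W2J(np.load("jig.npy"),r.x))
j=np.load("jig.npy"); print(np.round(j,3))
print(W2J(j,[638,-70]),W2J(j,[552,-221]))
w=J2W(j,[(16,40,0),(16,-20,0)]); print(w)
delta([638,-70,130],j[2]+np.pi/2)
E
```

```text
soap [321.31566456 247.65822785] [276, np.float64(321.315664556962)]
soap [228.08685446 135.85680751] [148, np.float64(228.0868544600939)]
[772.97846084 131.25188621] -1.8225549810154624 [153.74346623  57.80601908]
[ 6.14357e+02  8.86160e+01 -9.70000e-02 -1.25371e+02  1.68170e+01]
[  38.90140496 -155.57815923] [ -32.06206415 -314.20093834]
[[634.15779731 126.87693668   0.        ]
 [628.34382539  67.15928661   0.        ]]
dx,dy,dz,roll [-1.899e+02  1.765e+02  8.330e+01  1.000e-01] t 2.8 F [ 0.4  0.3 -1. ] pos [480.4 135.9 213.3] gap 94.2 yaw 1.475
```

send_rows([
  [[1, -36, 34, 15, 0], [1, -74, 69, 30, 0], [1, -111, 103, 45, 0], [1, -148, 138, 60, 0], [1, -180, 167, 70, 0], [1, -190, 177, 80, 0], [1, -190, 177, 100, 0], [1, -190, 177, 125, 0], [1, -190, 177, 140, 0], [1, -190, 177, 145, 0]],
])

```text
clock: 3.8
eef_pos: [637.8, -68.1, 67.0]
eef_rot: [-3.139, -0.0, 1.478]
wrist_force: [0.1, 0.6, 0.7]
finger_gap: 93.6
```

send_rows([
  [[0.5, 0, 0, 0, 0], [0.4, 0, 0, 0, 0], [0.4, 0, 0, 0, 0], [0.4, 0, 0, 0, 0], [0.4, 0, 0, 0, 0], [0.4, 0, 0, 0, 0]],
], newtons=8)

```text
clock: 4.4
eef_pos: [638.7, -69.4, 69.0]
eef_rot: [3.141, 0.0, 1.476]
wrist_force: [-0.2, 0.4, 2.7]
finger_gap: 59.9
```

```bash
python3 - <<'E'
from fit import *
j=np.load("jig.npy"); s=manip.read_state(); print(W2J(j,s["eef_pos"]))
for P in([17,-90],[17,38]):
    w=J2W(j,[(*P,0)])[0]; delta([w[0],w[1],s["eef_pos"][2]],j[2]+np.pi/2)
t=manip.camera("top"); c=manip.camera("scene")
a=cv2.resize(t["img"][140:265,195:395,::-1],(800,500)); cv2.imwrite("pics/g1.png",a)
E
```

```text
[  39.58401217 -154.95233972]
dx,dy,dz,roll [ 65.  -22.4  -0.    0.1] t 4.4 F [-0.2  0.4  2.7] pos [638.7 -69.4  69. ] gap 59.9 yaw 1.476
dx,dy,dz,roll [ 1.93e+02 -2.21e+01 -0.00e+00  1.00e-01] t 4.4 F [-0.2  0.4  2.7] pos [638.7 -69.4  69. ] gap 59.9 yaw 1.476
```

View pics/g1.png

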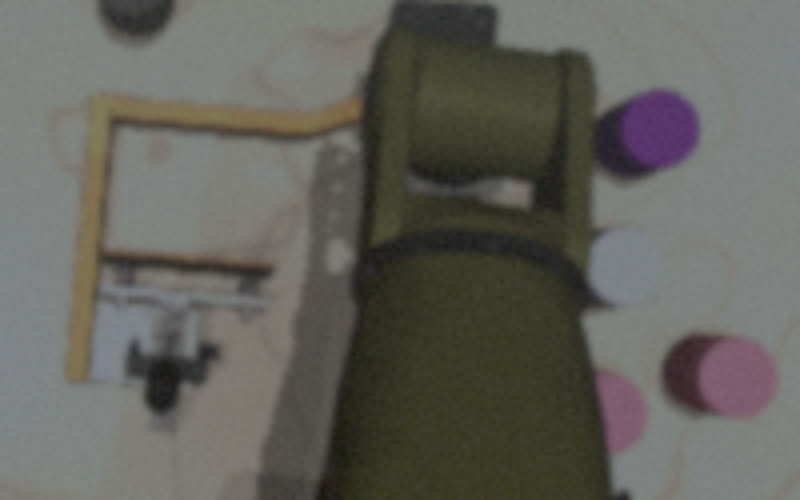

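Tin 1 is held (gap 59.9 mm). The view shows the arm over the mouth with the rail to its left. I slide it in slowly.

send_rows([
  [[0.4, 3, -5, 0, 0], [0.4, 8, -12, 0, 0], [0.4, 14, -18, 0, 0], [0.4, 22, -22, 0, 0], [0.4, 34, -22, 0, 0], [0.4, 48, -22, 0, 0], [0.4, 62, -22, 0, 0], [0.4, 76, -22, 0, 0], [0.4, 90, -22, 0, 0], [0.4, 104, -22, 0, 0]],
])

```text
clock: 5.5
eef_pos: [626.2, 37.4, 68.0]
eef_rot: [-3.141, 0.0, 1.476]
wrist_force: [-0.2, -1.1, -0.2]
finger_gap: 59.5
```

send_rows([
  [[0.4, 14, 0, 0, 0], [0.4, 28, 0, 0, 0], [0.4, 42, 0, 0, 0], [0.4, 55, 0, 0, 0], [0.4, 66, 0, 0, 0], [0.4, 75, 0, 0, 0], [0.4, 82, 0, 0, 0], [0.4, 85, 0, 0, 0]],
])

```text
clock: 6.3
eef_pos: [634.5, 121.4, 68.4]
eef_rot: [-3.142, -0.0, 1.476]
wrist_force: [0.4, -0.2, -1.8]
finger_gap: 59.7
```

```bash
python3 - <<'E'
from fit import *
j=np.load("jig.npy"); s=manip.read_state(); print(W2J(j,s["eef_pos"]),s["wrist_force"],s["finger_gap"],s["eef_pos"])
c=manip.camera("scene"); save(c,"s1",4,(210,130,130,140))
E
```

```text
[16.87682741 34.61029218] [ 0.36462987 -0.22506179 -1.81599647] 59.69959147191379 [634.50823836 121.42762775  68.41616827]
```

View pics/s1.png

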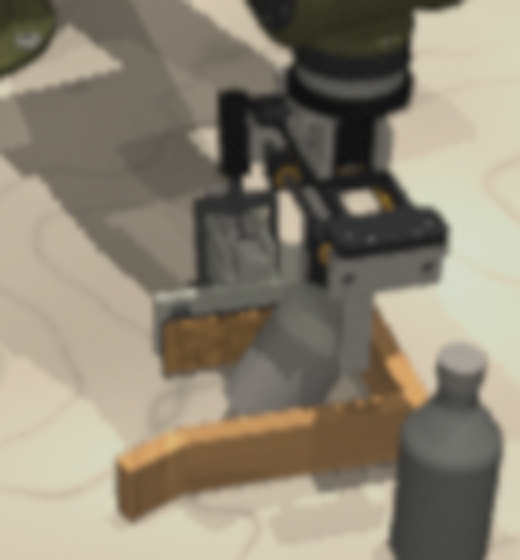

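The tin is tilted: its bottom lags at (245,400) in the crop, and its top is near (310,290). I back the tool up so that drag rights it.

send_rows([
  [[0.4, -4, 0, 0, 0], [0.4, -8, 0, 0, 0], [0.4, -12, 0, 0, 0], [0.4, -16, 0, 0, 0], [0.4, -20, 0, 0, 0], [0.4, -24, 0, 0, 0], [0.4, -24, 0, 0, 0]],
])

```text
clock: 7.05
eef_pos: [632.1, 96.3, 68.2]
eef_rot: [-3.141, 0.0, 1.476]
wrist_force: [0.9, -0.4, 1.0]
finger_gap: 59.7
```

```bash
python3 - <<'E'
from fit import *
j=np.load("jig.npy"); s=manip.read_state(); print(W2J(j,s["eef_pos"]),s["wrist_force"],s["finger_gap"],s["eef_pos"])
c=manip.camera("scene"); save(c,"s2",4,(210,130,130,140))
E
```

```text
[16.87207856  9.35077084] [ 0.92003977 -0.38026011  0.97857714] 59.698311366269294 [632.05587605  96.28743365  68.18239499]
```

View pics/s2.png

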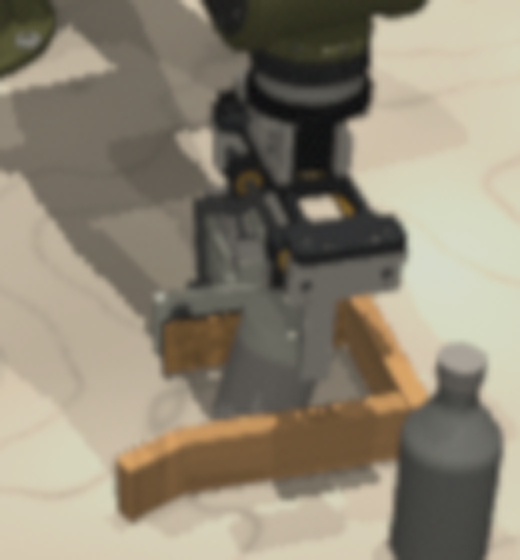

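Now less tilted (~15°). A bit further back, then I release gently.

send_rows([
  [[0.4, -4, 0, 0, 0], [0.4, -8, 0, 0, 0], [0.4, -12, 0, 0, 0], [0.4, -15, 0, 0, 0], [0.4, -15, 0, 0, 0], [0.72, -15, 0, 0, 0], [0.72, -15, 0, 0, 0], [0.72, -15, 0, 0, 0], [0.72, -15, 0, 0, 0]],
], newtons=4)

```text
clock: 8.0
eef_pos: [630.9, 82.1, 68.6]
eef_rot: [3.141, -0.0, 1.476]
wrist_force: [-1.2, 0.7, -0.8]
finger_gap: 67.8
```

send_rows([
  [[0.72, 0, 0, -15, 0], [0.72, 0, 0, -30, 0], [0.72, 0, 0, -60, 0], [0.72, 0, 0, -95, 0], [0.72, -40, 0, -110, 0], [0.72, -80, 0, -110, 0], [0.72, -110, 0, -110, 0], [0.72, -130, 0, -110, 0], [0.72, -140, 0, -110, 0]],
])

```text
clock: 8.9
eef_pos: [617.6, -59.1, 180.1]
eef_rot: [3.14, 0.0, 1.474]
wrist_force: [0.6, 0.4, 0.6]
finger_gap: 67.4
```

```bash
python3 - <<'E'
from fit import *
j=np.load("jig.npy"); s=manip.read_state(); print(W2J(j,s["eef_pos"]),s["wrist_force"],s["finger_gap"],s["eef_pos"])
for n in("scene","top"):
    p=manip.camera(n)
    for r in manip.silhouettes("tin_a",p):
        m=r["pixels"]; c=p["img"][m].mean(0)
        if r["conf"]>.2 and c.max()-c.min()<20: 
            q=ray(p,*np.argwhere(m).mean(0)[::-1],42); f=fit_tin([(p,m)],q[:2]); print(n,np.round(r["rect"]),f,W2J(j,f[0]))
    if n=="scene": save(p,"s3",4,(180,130,150,140))
E
```

```text
[  17.52816525 -146.66811322] [0.61395067 0.39093878 0.57031892] 67.44706307965339 [617.59071846 -59.06082624 180.14162517]
scene [256. 205.  25.  31.] (array([610.06882724,  66.70728645]), np.float64(0.7366701551622151)) [ -2.14520047 -22.22071189]
scene [138. 209.  28.  41.] (array([ 547.75793145, -218.93492107]), np.float64(0.7875946275946276)) [ -36.48427543 -312.55663179]
top [241. 171.  24.  25.] (array([628.87915984,  58.57434703]), np.float64(0.9533113638779633)) [ 17.36469188 -28.49266664]
```

View pics/s3.png

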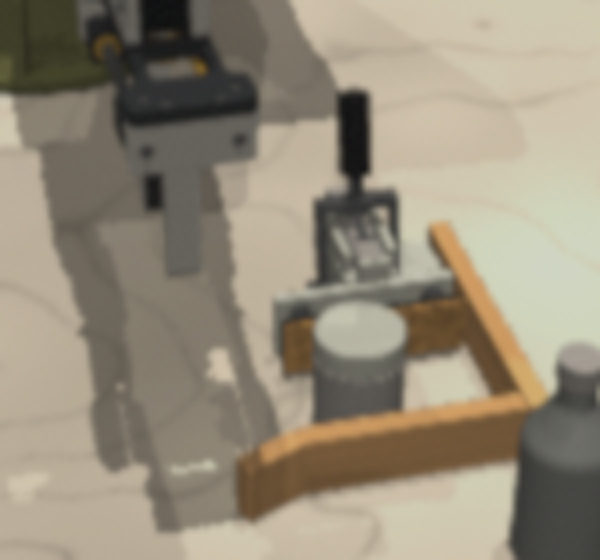

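Tin 1 stands upright in the lane at about jig (17,-28). From here I use a low V-push with the fingers partly open behind it.

send_rows([
  [[0.34, 30, -2, 20, 0], [0.34, 60, -2, 50, 0], [0.34, 66, -2, 90, 0], [0.34, 66, -2, 120, 0], [0.34, 66, -2, 140, 0], [0.34, 66, -2, 147, 0], [0.34, 66, -2, 147, 0], [0.34, 72, -2, 147, 0], [0.34, 78, -2, 147, 0], [0.34, 84, -2, 147, 0]],
])

```text
clock: 10.1
eef_pos: [624.1, 27.1, 32.6]
eef_rot: [3.14, -0.0, 1.476]
wrist_force: [0.6, -2.0, 2.0]
finger_gap: 32.0
```

send_rows([
  [[0.34, 8, 0, 0, 0], [0.34, 16, 0, 0, 0], [0.34, 24, 0, 0, 0], [0.34, 32, 0, 0, 0], [0.34, 40, 0, 0, 0], [0.34, 48, 0, 0, 0], [0.34, 54, 0, 0, 0], [0.34, 58, 0, 0, 0], [0.34, 62, 0, 0, 0]],
])

```text
clock: 11.0
eef_pos: [629.4, 88.4, 31.4]
eef_rot: [-3.142, 0.0, 1.476]
wrist_force: [0.4, -3.0, 2.6]
finger_gap: 32.4
```

```bash
cat > tins.py <<'E'
from fit import *
def run():
    j=np.load("jig.npy"); s=manip.read_state(); print("tcp jig",W2J(j,s["eef_pos"]).round(1),s["wrist_force"].round(1),"gap",s["finger_gap"].round(1),s["eef_pos"].round(1),"t",s["clock"])
    for n in("scene","top"):
        p=manip.camera(n)
        for r in manip.silhouettes("tin_a",p):
            m=r["pixels"]; c=p["img"][m].mean(0)
            if r["conf"]>.2 and c.max()-c.min()<20:
                q=ray(p,*np.argwhere(m).mean(0)[::-1],42); f=fit_tin([(p,m)],q[:2]); print(n,np.round(r["rect"]),f[0].round(1),f[1].round(2),W2J(j,f[0]).round(1))
    return
if __name__=="__main__": run()
E
python3 tins.py
```

```text
Traceback (most recent call last):
  File "tins.py", line 11, in <module>
    if __name__=="__main__": run()
                             ~~~^^
  File "tins.py", line 3, in run
    j=np.load("jig.npy"); s=manip.read_state(); print("tcp jig",W2J(j,s["eef_pos"]).round(1),s["wrist_force"].round(1),"gap",s["finger_gap"].round(1),s["eef_pos"].round(1),"t",s["clock"])
                                                                                                                             ^^^^^^^^^^^^^^^^^^^^^
AttributeError: 'float' object has no attribute 'round'
```

send_rows([
  [[0.34, 2, 0, 0, 0], [0.34, 4, 0, 0, 0], [0.34, 5, 0, 0, 0], [0.34, 5, 0, 0, 0]],
])

```text
clock: 11.4
eef_pos: [629.8, 93.2, 31.4]
eef_rot: [-3.141, -0.0, 1.476]
wrist_force: [-0.1, -0.8, 1.1]
finger_gap: 32.0
```

```bash
sed -i 's/s\["finger_gap"\].round(1)/s["finger_gap"]/' tins.py; python3 tins.py
```

```text
tcp jig [14.9  6. ] [-0.1 -0.8  1.1] gap 31.969657312459674 [629.8  93.2  31.4] t 11.4
scene [291. 215.  14.  16.] [600.3 152.2] 0.24 [-20.1  61.9]
scene [139. 210.  26.  39.] [ 548.  -218.7] 0.8 [ -36.3 -312.3]
top [335. 197.  29.  17.] [ 553.9 -223.2] 0.95 [ -30.  -316.2]
top [125. 167.  34.  36.] [644.9 403.6] 0.58 [-2.000e-01  3.165e+02]
```

send_rows([
  [[0.34, 1, 0, 0, 0], [0.34, 2, 0, 0, 0], [0.34, 2, 0, 0, 0]],
])

```text
clock: 11.9
eef_pos: [629.9, 93.9, 31.5]
eef_rot: [-3.141, 0.002, 1.476]
wrist_force: [-1.3, -8.4, 3.4]
finger_gap: 32.0
```

send_rows([
  [[0.34, 1, 0, 0, 0], [0.34, 2, 0, 0, 0], [0.34, 2, 0, 0, 0]],
])

```text
clock: 12.2
eef_pos: [630.1, 94.2, 31.6]
eef_rot: [-3.141, 0.004, 1.475]
wrist_force: [-3.4, -21.9, 6.4]
finger_gap: 32.2
```

Stop contact felt at tool y ≈ 6.7, so tin 1 is at y ≈ 40. I back off and fetch tin 2.

send_rows([
  [[0.34, -8, 0, 0, 0], [0.34, -25, 0, 0, 0], [0.34, -35, 0, -25, 0], [0.34, -50, 0, -70, 0], [0.34, -80, -6, -105, 0], [0.34, -125, -16, -118, 0], [0.34, -172, -26, -118, 0], [0.34, -219, -36, -118, 0], [0.34, -266, -46, -118, 0], [0.34, -312, -46, -118, 0]],
])

```text
clock: 13.2
eef_pos: [553.3, -211.3, 149.7]
eef_rot: [3.141, -0.0, 1.476]
wrist_force: [1.4, 0.7, 0.6]
finger_gap: 31.9
```

send_rows([
  [[0.34, -40, 0, 0, 0], [0.34, -58, 0, 20, 0], [0.34, -58, 0, 50, 0], [0.34, -58, 0, 85, 0], [0.34, -58, 0, 110, 0], [0.34, -58, 0, 117, 0], [0.34, -58, 0, 117, 0]],
])

```text
clock: 13.9
eef_pos: [548.9, -267.0, 32.0]
eef_rot: [-3.14, -0.001, 1.476]
wrist_force: [0.3, -0.4, -0.2]
finger_gap: 31.7
```

```bash
python3 tins.py
```

```text
tcp jig [ -30.6 -360.3] [ 0.3 -0.4 -0.2] gap 31.66083188360902 [ 548.9 -267.    32. ] t 13.9
scene [286. 196.  19.  35.] [612.8 139.4] 0.73 [-6.5 50.4]
scene [139. 213.  25.  36.] [ 548.7 -220.6] 0.7 [ -35.4 -314.1]
top [219. 172.  24.  21.] [633.2 125.3] 0.91 [15.2 38.3]
top [334. 197.  27.  16.] [ 552.7 -222.8] 0.95 [ -31.2 -316. ]
```

send_rows([
  [[0.34, 8, 0, 0, 0], [0.34, 16, 0, 0, 0], [0.34, 28, 2, 0, 0], [0.34, 43, 5, 0, 0], [0.34, 59, 9, 0, 0], [0.34, 75, 13, 0, 0], [0.34, 91, 17, 0, 0], [0.34, 107, 21, 0, 0], [0.34, 120, 24, 0, 0], [0.34, 130, 27, 0, 0]],
])

```text
clock: 15.1
eef_pos: [588.9, -138.7, 32.4]
eef_rot: [-3.141, -0.0, 1.477]
wrist_force: [-0.2, -2.9, 3.5]
finger_gap: 31.8
```

```bash
python3 tins.py
```

```text
tcp jig [  -3.3 -228.7] [-0.2 -2.9  3.5] gap 31.75191509015996 [ 588.9 -138.7   32.4] t 15.1
scene [284. 199.  23.  33.] [616.4 135.9] 0.77 [-2.5 47.2]
scene [193. 213.  20.  37.] [ 591.7 -101.7] 0.65 [  -4.1 -191.6]
top [219. 171.  23.  22.] [633.8 127.3] 0.93 [15.6 40.4]
top [295. 186.  22.  15.] [ 592.1 -101.4] 0.7 [  -3.8 -191.3]
```

send_rows([
  [[0.34, 10, 2, 0, 0], [0.34, 24, 6, 0, 0], [0.34, 38, 10, 0, 0], [0.34, 52, 14, 0, 0], [0.34, 66, 18, 0, 0], [0.34, 80, 19, 0, 0], [0.34, 94, 19, 0, 0], [0.34, 108, 19, 0, 0], [0.34, 122, 19, 0, 0], [0.34, 132, 19, 0, 0]],
])

```text
clock: 16.3
eef_pos: [620.0, -9.0, 32.5]
eef_rot: [-3.142, -0.0, 1.477]
wrist_force: [-0.2, -1.9, -1.3]
finger_gap: 32.0
```

```bash
python3 tins.py
```

```text
tcp jig [ 15.1 -96.6] [-0.2 -1.9 -1.3] gap 31.98492978594207 [620.   -9.   32.5] t 16.3
scene [284. 201.  22.  33.] [616.3 135.2] 0.73 [-2.6 46.5]
scene [245. 220.  21.  18.] [590.3  44.7] 0.29 [-19.7 -46. ]
top [220. 169.  23.  24.] [633.6 126.3] 0.95 [15.5 39.4]
```

Contact expected at tool y ≈ -53. I go on in steps while watching the force.

send_rows([
  [[0.34, 8, 0, 0, 0], [0.34, 17, 0, 0, 0], [0.34, 25, 0, 0, 0], [0.34, 32, 0, 0, 0], [0.34, 37, 0, 0, 0], [0.34, 40, 0, 0, 0], [0.34, 42, 0, 0, 0], [0.34, 43, 0, 0, 0], [0.34, 43, 0, 0, 0]],
])

```text
clock: 17.4
eef_pos: [624.1, 32.4, 32.5]
eef_rot: [3.142, -0.0, 1.476]
wrist_force: [-0.8, -0.9, -0.1]
finger_gap: 31.8
```

send_rows([
  [[0.34, 1, 0, 0, 0], [0.34, 1.5, 0, 0, 0], [0.34, 1.5, 0, 0, 0]],
])

```text
clock: 17.7
eef_pos: [624.2, 33.8, 32.4]
eef_rot: [-3.142, 0.0, 1.476]
wrist_force: [-0.1, -1.4, 0.4]
finger_gap: 31.6
```

send_rows([
  [[0.34, 1, 0, 0, 0], [0.34, 1.5, 0, 0, 0], [0.34, 1.5, 0, 0, 0]],
])

```text
clock: 18.0
eef_pos: [624.3, 34.2, 32.5]
eef_rot: [-3.141, 0.002, 1.476]
wrist_force: [-1.9, -10.4, 1.6]
finger_gap: 31.6
```

send_rows([
  [[0.34, 1, 0, 0, 0], [0.34, 1.5, 0, 0, 0], [0.34, 1.5, 0, 0, 0]],
])

```text
clock: 18.3
eef_pos: [624.4, 34.4, 32.6]
eef_rot: [-3.141, 0.003, 1.475]
wrist_force: [-1.9, -18.9, 2.5]
finger_gap: 32.0
```

Both seated (contact at tool y ≈ -53, so tin 2 is at y ≈ -20). I back out, rise and go over the lever.

send_rows([
  [[0.34, -8, 0, 0, 0], [0.34, -22, 0, 0, 0], [0.34, -24, 0, -40, 0], [0.34, -24, 0, -88, 0], [0.34, -20, 0, -130, 0], [0.4, 0, -20, -157, 0], [0.53, 25, -60, -157, 0], [0.53, 50, -105, -157, 0], [0.53, 59, -145, -157, 0], [0.53, 59, -156, -157, 0]],
])

```text
clock: 19.3
eef_pos: [472.0, 111.4, 189.6]
eef_rot: [-3.141, -0.001, 1.478]
wrist_force: [0.5, -0.4, -0.1]
finger_gap: 49.6
```

```bash
cat > look.py <<'E'
from tins import *
import sys
run()
c=manip.camera("scene"); t=manip.camera("top")
a=cv2.resize(c["img"][135:265,235:335,::-1],None,fx=4,fy=4,interpolation=cv2.INTER_CUBIC)
b=cv2.resize(t["img"][155:285,195:295,::-1],None,fx=4,fy=4,interpolation=cv2.INTER_CUBIC)
cv2.imwrite(f"pics/{sys.argv[1]}.png",np.hstack([a,b]))
E
python3 look.py l1
```

```text
tcp jig [-143.9    8.9] [ 0.5 -0.4 -0.1] gap 49.59506337981505 [472.  111.4 189.6] t 19.3
scene [284. 200.  21.  34.] [611.7 139.7] 0.76 [-7.6 50.6]
scene [260. 205.  20.  27.] [601.9  79.6] 0.7 [-11.5 -10.2]
top [241. 174.  24.  18.] [628.1  66.5] 0.91 [ 15.8 -20.6]
top [218. 171.  24.  25.] [632.3 126.2] 0.89 [14.2 39.2]
```

View pics/l1.png

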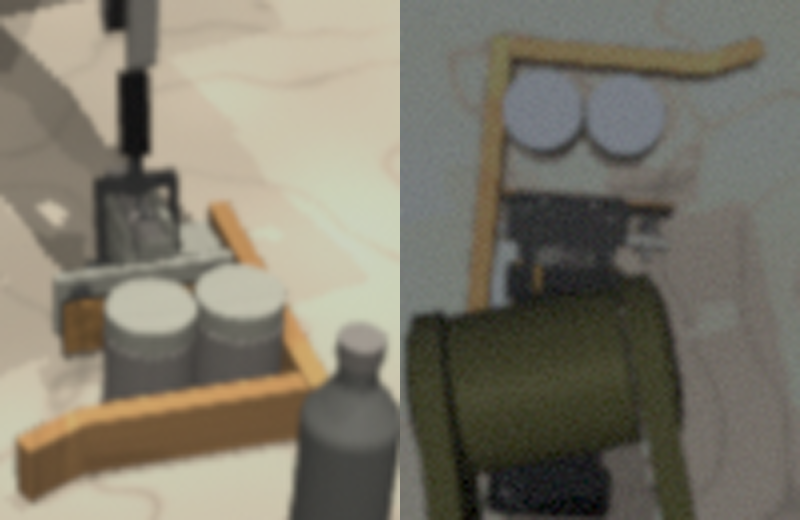

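Tins touch in single file at the stop: crop left (150,330) and (240,310). The fingers are above the handle. I lower them astride the grip.

send_rows([
  [[0.53, 0, 2, 8, 0], [0.53, 0, 2, 18, 0], [0.53, 0, 2, 30, 0], [0.53, 0, 2, 42, 0], [0.53, 0, 2, 52, 0], [0.53, 0, 2, 57, 0], [0.53, 0, 2, 57, 0]],
])

```text
clock: 20.3
eef_pos: [476.5, 110.2, 131.7]
eef_rot: [-3.14, 0.0, 1.476]
wrist_force: [0.2, -0.1, 0.7]
finger_gap: 49.5
```

```bash
cat > lev.py <<'E'
from fit import *
J=np.load("jig.npy")
L=lambda a,P: [(-120+x*np.cos(a-.19)+z*np.sin(a-.19),10+y,22+z*np.cos(a-.19)-x*np.sin(a-.19)) for x,y,z in P]
def st():
    s=manip.read_state(); q=W2J(J,s["eef_pos"]); c,si=np.cos(J[2]),np.sin(J[2]); F=s["wrist_force"]
    print("tcp jig",q.round(1),"z",round(s["eef_pos"][2],1),"nearface",round(q[0]-s["finger_gap"]/2,1),"Fx_jig",round(c*F[0]+si*F[1],1),"Fz",round(F[2],1),"t",s["clock"])
def jaw(p,tag=""):
    # cork/pad rect & lever in the scene picture
    for t in("pad","jaw","lever","handle_grip"):
        print(tag,t,[(np.round(r["rect"],1).tolist(),round(r["conf"],2)) for r in manip.find_in(t,p)][:2])
if __name__=="__main__":
    st(); p=manip.camera("scene"); jaw(p)
E
python3 lev.py
```

```text
tcp jig [-139.3    8.1] z 131.7 nearface -164.1 Fx_jig 0.2 Fz 0.7 t 20.3
 pad [([256.9, 204.9, 25.1, 30.9], 0.65), ([249.8, 210.3, 11.9, 10.4], 0.57)]
 jaw [([249.2, 187.0, 42.9, 35.8], 0.85), ([239.0, 154.7, 76.5, 101.8], 0.37)]
 lever [([258.3, 171.1, 20.4, 27.3], 0.62), ([246.6, 209.1, 10.3, 13.4], 0.34)]
 handle_grip [([257.4, 154.7, 21.7, 43.6], 0.77), ([307.4, 214.2, 27.6, 60.5], 0.64)]
```

```bash
cat > track.py <<'E'
from lev import *
import sys,os
U=8; R=(248,201,9,16)   # plate left end, native scene px
def direction(p):
    a,b=(proj(p,X) for X in J2W(J,[(-70,-62,30),(-50,-62,30)])); return (b-a)/20
def track(p):
    g=cv2.cvtColor(p["img"],cv2.COLOR_RGB2GRAY); g=cv2.resize(g,None,fx=U,fy=U,interpolation=cv2.INTER_CUBIC)
    if not os.path.exists("ref.npy"): np.save("ref.npy",g); 
    ref=np.load("ref.npy"); l,t,w,h=[U*a for a in R]; T=ref[t:t+h,l:l+w]; d=direction(p)
    best=[]
    for mm in np.arange(-4,64,.5):
        x,y=np.round(np.array([l,t])+U*d*mm).astype(int); best.append((cv2.matchTemplate(g[y-3:y+h+3,x-3:x+w+3],T,cv2.TM_CCOEFF_NORMED).max(),mm))
    best.sort(reverse=True); print("jaw moved mm",best[0][1],"score",round(float(best[0][0]),3),"| next",[b[1] for b in best[1:4]],"px/mm",d.round(3))
if __name__=="__main__":
    st(); p=manip.camera("scene"); track(p)
    if len(sys.argv)>1: save(p,sys.argv[1],5,(235,140,100,110))
E
python3 track.py
```

```text
tcp jig [-138.8    8.2] z 132.9 nearface -163.8 Fx_jig 0.2 Fz 1.2 t 20.55
jaw moved mm 2.0 score 1.0 | next [np.float64(1.5), np.float64(0.5), np.float64(0.0)] px/mm [0.091 0.216]
```

send_rows([
  [[0.53, 0, 4, 0, 0], [0.53, 0, 8, 0, 0], [0.53, 0, 12, 0, 0], [0.53, 0, 16, 0, 0], [0.53, 0, 20, 0, 0], [0.53, 0, 25, 0, 0], [0.53, 0, 25, 0, 0]],
])

```text
clock: 21.3
eef_pos: [502.2, 107.7, 132.3]
eef_rot: [3.142, 0.0, 1.476]
wrist_force: [-1.8, 1.4, 1.0]
finger_gap: 49.7
```

```bash
python3 track.py
```

```text
tcp jig [-113.5    8.2] z 132.3 nearface -138.4 Fx_jig -1.9 Fz 1.0 t 21.3
jaw moved mm 2.5 score 0.986 | next [np.float64(2.0), np.float64(1.5), np.float64(1.0)] px/mm [0.091 0.216]
```

send_rows([
  [[0.53, 0, 4, 0, 0], [0.53, 0, 8, 0, 0], [0.53, 0, 12, 0, 0], [0.53, 0, 16, 0, 0], [0.53, 0, 20, 0, 0], [0.53, 0, 24, 0, 0], [0.53, 0, 24, 0, 0]],
])

```text
clock: 22.05
eef_pos: [526.0, 105.5, 132.4]
eef_rot: [3.141, -0.0, 1.476]
wrist_force: [-3.3, 0.2, 3.1]
finger_gap: 49.7
```

```bash
python3 track.py k1
```

```text
tcp jig [-89.6   8.2] z 132.4 nearface -114.4 Fx_jig -3.3 Fz 3.1 t 22.05
jaw moved mm 12.5 score 0.968 | next [np.float64(10.0), np.float64(12.0), np.float64(11.5)] px/mm [0.091 0.216]
```

View pics/k1.png

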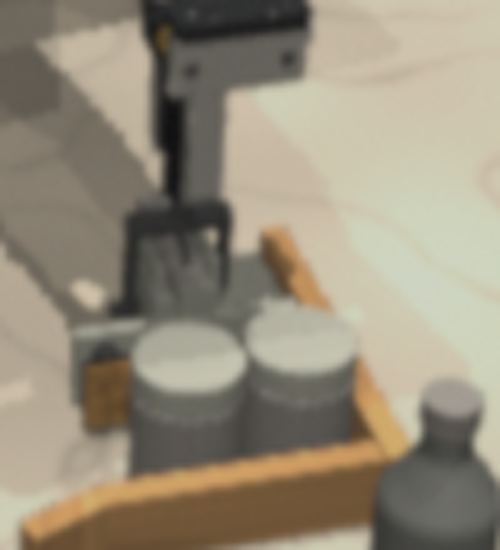

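The plate advanced by roughly 10 mm, with the pad at (105,395) in the crop still short of the tins. I return and pump again.

send_rows([
  [[0.53, 0, -8, 0, 0], [0.53, 0, -16, 0, 0], [0.53, 0, -24, 0, 0], [0.53, 0, -32, 0, 0], [0.53, 0, -40, 0, 0], [0.53, 0, -50, 0, 0], [0.53, 0, -50, 0, 0]],
])

```text
clock: 22.8
eef_pos: [474.9, 110.4, 132.6]
eef_rot: [3.141, -0.0, 1.476]
wrist_force: [-0.9, -0.0, 0.5]
finger_gap: 49.7
```

```bash
cat > prof.py <<'E'
from lev import *
def prof(n=4):
    ps=[manip.camera("top") for _ in range(n)]; p=ps[0]; im=np.mean([q["img"].astype(float) for q in ps],0)
    out=[]
    xs=np.arange(-100,14,2.)
    for x in xs:
        v=[]
        for y in np.arange(-60,-53,1.):
            u=proj(p,J2W(J,[(x,y,46)])[0]).astype(np.float32); v.append([cv2.remap(im[...,c].astype(np.float32),u[:1].reshape(1,1),u[1:].reshape(1,1),cv2.INTER_CUBIC)[0,0] for c in range(3)])
        out.append(np.mean(v,0))
    out=np.array(out)
    for x,o in zip(xs,out): print(int(x),"RGB",o.round().astype(int),"r-b",round(o[0]-o[2]))
    return p,im
if __name__=="__main__": st(); p,im=prof(); im=np.clip(im*1.6,0,255).astype(np.uint8); cv2.imwrite("pics/pr.png",cv2.resize(im[155:255,195:295,::-1],None,fx=6,fy=6,interpolation=cv2.INTER_CUBIC))
E
python3 prof.py
```

```text
tcp jig [-140.9    8.2] z 132.6 nearface -165.8 Fx_jig -0.9 Fz 0.5 t 22.8
-100 RGB [107 101  94] r-b 12
-98 RGB [106 100  95] r-b 12
-96 RGB [105 100  94] r-b 11
-94 RGB [105 100  94] r-b 11
-92 RGB [106 101  95] r-b 11
-90 RGB [107 102  96] r-b 11
-88 RGB [107 102  96] r-b 11
-86 RGB [106 101  95] r-b 11
-84 RGB [107 102  97] r-b 10
-82 RGB [107 102  96] r-b 11
-80 RGB [106 101  94] r-b 12
-78 RGB [108 103  96] r-b 12
-76 RGB [106 100  94] r-b 11
-74 RGB [100  95  89] r-b 11
-72 RGB [92 87 82] r-b 11
-70 RGB [89 86 81] r-b 8
-68 RGB [93 93 90] r-b 3
-66 RGB [103 105 102] r-b 1
-64 RGB [111 113 111] r-b 0
-62 RGB [113 113 110] r-b 3
-60 RGB [111 109 104] r-b 7
-58 RGB [111 108 101] r-b 10
-56 RGB [112 109 102] r-b 11
-54 RGB [112 108 101] r-b 11
-52 RGB [109 105  98] r-b 11
-50 RGB [102  98  92] r-b 10
-48 RGB [91 87 82] r-b 9
-46 RGB [74 71 66] r-b 7
-44 RGB [59 56 52] r-b 7
-42 RGB [49 47 44] r-b 6
-40 RGB [55 50 42] r-b 12
-38 RGB [71 63 51] r-b 20
-36 RGB [86 75 64] r-b 23
-34 RGB [96 87 77] r-b 20
-32 RGB [99 93 85] r-b 14
-30 RGB [102  96  90] r-b 12
-28 RGB [105 100  94] r-b 10
-26 RGB [108 104  97] r-b 11
-24 RGB [112 108 101] r-b 11
-22 RGB [115 111 104] r-b 11
-20 RGB [116 113 106] r-b 10
-18 RGB [117 115 107] r-b 10
-16 RGB [117 115 108] r-b 9
-14 RGB [117 116 109] r-b 8
-12 RGB [117 117 110] r-b 7
-10 RGB [118 119 112] r-b 5
-8 RGB [118 121 115] r-b 3
-6 RGB [118 122 116] r-b 1
-4 RGB [118 123 118] r-b 0
-2 RGB [119 123 118] r-b 0
0 RGB [118 122 117] r-b 1
2 RGB [117 120 115] r-b 2
4 RGB [117 118 113] r-b 4
6 RGB [118 117 111] r-b 7
8 RGB [119 116 110] r-b 9
10 RGB [119 116 108] r-b 10
12 RGB [118 115 108] r-b 10
```

View pics/pr.png

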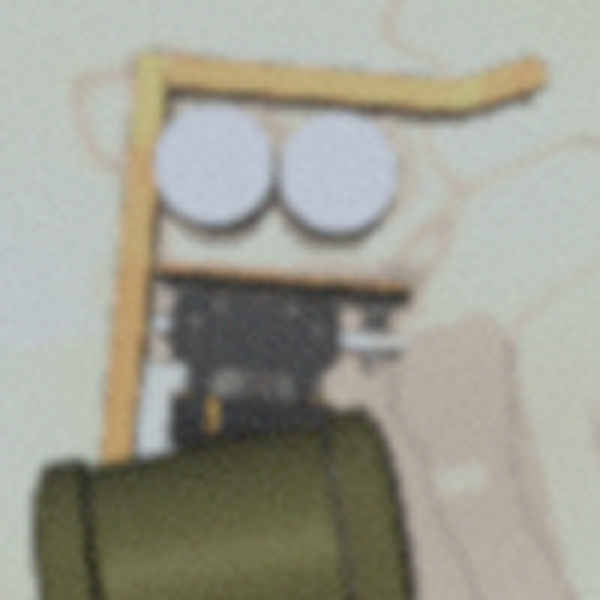

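Pad face is now at jig x ≈ -33.5 (cork strip at (280,280) in the picture), so travel is ≈ 16.5 mm. I make a second full stroke and measure.

send_rows([
  [[0.53, 0, 7, 0, 0], [0.53, 0, 13, 0, 0], [0.53, 0, 19, 0, 0], [0.53, 0, 25, 0, 0], [0.53, 0, 31, 0, 0], [0.53, 0, 37, 0, 0], [0.53, 0, 43, 0, 0], [0.53, 0, 48, 0, 0], [0.53, 0, 50, 0, 0], [0.53, 0, 50, 0, 0]],
])

```text
clock: 24.0
eef_pos: [525.8, 105.5, 132.4]
eef_rot: [3.141, 0.0, 1.476]
wrist_force: [-3.3, -0.3, 2.6]
finger_gap: 49.9
```

send_rows([
  [[0.53, 0, -8, 0, 0], [0.53, 0, -16, 0, 0], [0.53, 0, -24, 0, 0], [0.53, 0, -32, 0, 0], [0.53, 0, -40, 0, 0], [0.53, 0, -50, 0, 0], [0.53, 0, -50, 0, 0]],
])

```text
clock: 24.7
eef_pos: [474.9, 110.4, 132.7]
eef_rot: [3.141, -0.0, 1.476]
wrist_force: [1.1, 0.7, 0.2]
finger_gap: 49.6
```

```bash
cat >> prof.py <<'E'
E
cat > edge.py <<'E'
from lev import *
def edge(n=4,y0=-60,y1=-54):
    ps=[manip.camera("top") for _ in range(n)]; p=ps[0]; im=np.mean([q["img"].astype(float) for q in ps],0).astype(np.float32)
    xs=np.arange(-80,30,.5); g=np.array([[proj(p,X) for X in J2W(J,[(x,y,46) for y in np.arange(y0,y1,1.)])] for x in xs],np.float32)
    v=cv2.remap(im,g[...,0],g[...,1],cv2.INTER_CUBIC).mean(1); rb=v[:,0]-v[:,2]; gr=v.mean(1)
    sel=(xs<12); i=np.argmax(np.where(sel,rb,-99)); k=np.argmin(np.where(sel,gr,999)); w=(xs<xs[k]-8)&(xs>xs[k]-30); b=np.argmin(np.where(w,rb,999))
    print("cork peak x",xs[i],"dark x",xs[k],"plate x",xs[b],"=> face",xs[i]+2.5,"plate->face",xs[i]+2.5-xs[b])
    return p,im
if __name__=="__main__":
    st(); edge()
E
python3 edge.py
```

```text
tcp jig [-140.9    8.2] z 132.7 nearface -165.7 Fx_jig 1.1 Fz 0.2 t 24.7
cork peak x -23.0 dark x -28.0 plate x -52.0 => face -20.5 plate->face 31.5
```

Travel ≈ 30 (advanced two teeth, 14 mm, as predicted). Now a partial stroke to about 38 so the last one starts near contact.

send_rows([
  [[0.53, 0, 7, 0, 0], [0.53, 0, 14, 0, 0], [0.53, 0, 20, 0, 0], [0.53, 0, 25, 0, 0], [0.53, 0, 29, 0, 0], [0.53, 0, 33, 0, 0], [0.53, 0, 36, 0, 0], [0.53, 0, 39, 0, 0], [0.53, 0, 39.5, 0, 0], [0.53, 0, 39.5, 0, 0]],
])

```text
clock: 25.9
eef_pos: [515.0, 106.5, 132.4]
eef_rot: [-3.141, 0.0, 1.476]
wrist_force: [-5.3, -0.6, 3.3]
finger_gap: 49.6
```

```bash
python3 edge.py; python3 tins.py
```

```text
tcp jig [-100.7    8.2] z 132.4 nearface -125.5 Fx_jig -5.2 Fz 3.3 t 25.9
cork peak x -16.5 dark x -77.5 plate x -80.0 => face -14.0 plate->face 66.0
tcp jig [-100.7    8.2] [-5.4  0.2  3.8] gap 49.9748027076873 [514.9 106.6 132.4] t 26.1
scene [282. 197.  24.  34.] [610.9 140.4] 0.73 [-8.5 51.2]
scene [257. 203.  26.  32.] [604.4  77.4] 0.74 [ -8.9 -12.2]
top [218. 170.  23.  18.] [637.  125.3] 0.74 [18.9 38.7]
top [240. 174.  19.  17.] [630.3  66.5] 0.73 [ 18.  -20.5]
top [222. 191.  41.  18.] [583. 128.] 0.21 [-35.   36.1]
```

Pad now touches and is moving the tins to the rail (travel ≈ 38, force 5.3 N). I return, then take the final stroke in steps.

send_rows([
  [[0.53, 0, -5, 0, 0], [0.53, 0, -10, 0, 0], [0.53, 0, -16, 0, 0], [0.53, 0, -23, 0, 0], [0.53, 0, -30, 0, 0], [0.53, 0, -40, 0, 0], [0.53, 0, -40, 0, 0]],
])

```text
clock: 27.0
eef_pos: [474.3, 110.5, 132.6]
eef_rot: [3.141, -0.0, 1.476]
wrist_force: [-0.7, 0.6, 0.9]
finger_gap: 50.0
```

```bash
python3 edge.py
```

```text
tcp jig [-141.5    8.2] z 132.6 nearface -166.5 Fx_jig -0.7 Fz 0.9 t 27.0
cork peak x -16.5 dark x -22.5 plate x -44.0 => face -14.0 plate->face 30.0
```

send_rows([
  [[0.53, 0, 7, 0, 0], [0.53, 0, 14, 0, 0], [0.53, 0, 20, 0, 0], [0.53, 0, 25, 0, 0], [0.53, 0, 29, 0, 0], [0.53, 0, 33, 0, 0], [0.53, 0, 36, 0, 0], [0.53, 0, 38, 0, 0], [0.53, 0, 40, 0, 0], [0.53, 0, 40, 0, 0]],
])

```text
clock: 28.2
eef_pos: [515.1, 106.5, 132.4]
eef_rot: [-3.141, 0.0, 1.476]
wrist_force: [-5.4, -0.4, 4.1]
finger_gap: 49.7
```

```bash
python3 edge.py; python3 -c "
from lev import *
F=[]
for i in range(6):
    manip.camera('top'); s=manip.read_state(); F.append(s['wrist_force'])
print(np.mean(F,0),np.std(F,0)); st()"
```

```text
tcp jig [-100.5    8.2] z 132.4 nearface -125.4 Fx_jig -5.4 Fz 4.1 t 28.2
cork peak x -9.0 dark x -15.0 plate x -36.5 => face -6.5 plate->face 30.0
[-4.55442018 -0.10833775  3.47120159] [0.41365233 0.76539315 0.60296107]
tcp jig [-100.6    8.2] z 132.4 nearface -125.4 Fx_jig -4.2 Fz 3.4 t 28.7
```

```bash
python3 tins.py; python3 -c "
from edge import *
p,im=edge(6); im=np.clip(im*1.6,0,255).astype(np.uint8); cv2.imwrite('pics/fin1.png',cv2.resize(im[155:235,205:285,::-1],None,fx=7,fy=7,interpolation=cv2.INTER_CUBIC))"
```

```text
tcp jig [-100.6    8.2] [-4.3 -0.5  3.4] gap 49.690580971124106 [515.  106.6 132.4] t 28.7
scene [259. 207.  21.  24.] [607.9  79.3] 0.68 [-5.6 -9.9]
scene [286. 201.  21.  33.] [610.4 141.9] 0.69 [-9.1 52.7]
top [220. 168.  23.  20.] [643.3 125.1] 0.83 [25.3 39.1]
top [242. 168.  20.  21.] [635.8  64.9] 0.82 [ 23.7 -21.5]
cork peak x -9.0 dark x -15.0 plate x -37.5 => face -6.5 plate->face 31.0
```

View pics/fin1.png

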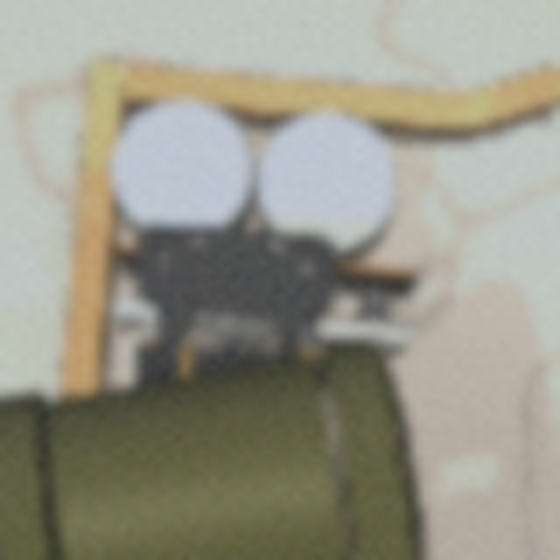

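```bash
python3 - <<'E'
from lev import *
ps=[manip.camera("top") for _ in range(4)]; p=ps[0]; im=np.mean([q["img"].astype(float) for q in ps],0).astype(np.float32)
def pr(xs,ys,z):
    g=np.array([[proj(p,X) for X in J2W(J,[(x,y,z) for y in ys])] for x in xs],np.float32)
    return cv2.remap(im,g[...,0],g[...,1],cv2.INTER_CUBIC).mean(1)
xs=np.arange(34,80,2.); v=pr(xs,np.arange(-75,-58,2.),45)
for x,o in zip(xs,v): print(int(x),o.round().astype(int),round(o[0]-o[2]))
ys=np.arange(50,100,2.); print("stop")
g=np.array([[proj(p,X) for X in J2W(J,[(x,y,45) for x in np.arange(-80,-40,3.)])] for y in ys],np.float32)
w=cv2.remap(im,g[...,0],g[...,1],cv2.INTER_CUBIC).mean(1); print([(int(y),int(o[0]-o[2])) for y,o in zip(ys,w)])
E
```

```text
34 [119 119 113] 5
36 [119 119 114] 4
38 [119 120 115] 4
40 [119 121 116] 4
42 [118 120 115] 3
44 [113 115 110] 3
46 [102 102  98] 4
48 [85 83 78] 7
50 [73 69 62] 11
52 [75 68 55] 20
54 [90 81 59] 31
56 [108  98  70] 37
58 [117 107  76] 41
60 [120 111  79] 41
62 [120 111  79] 41
64 [120 110  79] 41
66 [119 109  81] 38
68 [118 109  86] 31
70 [117 112  98] 19
72 [117 117 108] 9
74 [118 119 113] 5
76 [118 120 114] 5
78 [119 120 114] 5
stop
[(50, 6), (52, 6), (54, 6), (56, 7), (58, 9), (60, 9), (62, 10), (64, 10), (66, 12), (68, 17), (70, 25), (72, 34), (74, 39), (76, 41), (78, 41), (80, 42), (82, 39), (84, 32), (86, 20), (88, 10), (90, 5), (92, 4), (94, 4), (96, 4), (98, 5)]
```

Rail measured in the same view shows my jig frame is biased +3.8 mm in x. So the true travel is ≈ 40 and the pad has only just met the seated tins, which fits the low force. One more return and stroke gives ≈ +7 mm.

send_rows([
  [[0.53, 0, -4, 0, 0], [0.53, 0, -8, 0, 0], [0.53, 0, -13, 0, 0], [0.53, 0, -19, 0, 0], [0.53, 0, -26, 0, 0], [0.53, 0, -33, 0, 0], [0.53, 0, -41, 0, 0], [0.53, 0, -41, 0, 0]],
])

```text
clock: 30.2
eef_pos: [473.6, 110.6, 132.6]
eef_rot: [3.141, -0.0, 1.476]
wrist_force: [-0.3, -0.4, -0.7]
finger_gap: 50.1
```

```bash
cat > fm.py <<'E'
from edge import *
edge()
F=[]
for i in range(6):
    manip.camera('top'); F.append(manip.read_state()['wrist_force'])
print("Fmean",np.mean(F,0).round(2)); st()
E
python3 fm.py
```

```text
cork peak x -9.5 dark x -14.5 plate x -37.0 => face -7.0 plate->face 30.0
Fmean [0.15 0.2  0.3 ]
tcp jig [-141.5    8.1] z 132.4 nearface -166.3 Fx_jig 0.2 Fz 0.9 t 30.7
```

send_rows([
  [[0.53, 0, 8, 0, 0], [0.53, 0, 15, 0, 0], [0.53, 0, 20, 0, 0], [0.53, 0, 24, 0, 0], [0.53, 0, 28, 0, 0], [0.53, 0, 31, 0, 0], [0.53, 0, 34, 0, 0], [0.53, 0, 36, 0, 0], [0.53, 0, 36, 0, 0]],
])

```text
clock: 31.6
eef_pos: [510.2, 107.0, 132.4]
eef_rot: [-3.141, 0.0, 1.476]
wrist_force: [-6.2, -0.0, 2.7]
finger_gap: 49.6
```

```bash
python3 fm.py
```

```text
cork peak x -7.0 dark x -13.0 plate x -30.5 => face -4.5 plate->face 26.0
Fmean [-5.03 -0.08  3.68]
tcp jig [-105.6    8.2] z 132.4 nearface -130.4 Fx_jig -5.0 Fz 4.9 t 32.1
```

send_rows([
  [[0.53, 0, 1.5, 0, 0], [0.53, 0, 3, 0, 0], [0.53, 0, 4.5, 0, 0], [0.53, 0, 5, 0, 0], [0.53, 0, 5, 0, 0]],
])

```text
clock: 32.6
eef_pos: [514.8, 106.6, 132.5]
eef_rot: [-3.141, 0.0, 1.476]
wrist_force: [-8.6, 0.5, 7.1]
finger_gap: 51.7
```

```bash
python3 fm.py
```

```text
cork peak x -7.5 dark x -13.0 plate x -31.0 => face -5.0 plate->face 26.0
Fmean [-8.23 -0.19  6.31]
tcp jig [-100.9    8.2] z 132.5 nearface -126.9 Fx_jig -8.4 Fz 6.4 t 33.1
```

send_rows([
  [[0.53, 0, 1.5, 0, 0], [0.53, 0, 3, 0, 0], [0.53, 0, 3, 0, 0], [0.53, 0, 3, 0, 0]],
])

```text
clock: 33.5
eef_pos: [517.7, 106.3, 132.5]
eef_rot: [-3.141, 0.0, 1.476]
wrist_force: [-8.6, 0.6, 6.1]
finger_gap: 57.5
```

```bash
python3 fm.py
```

```text
cork peak x -7.0 dark x -80.0 plate x -80.0 => face -4.5 plate->face 75.5
Fmean [-8.13 -0.29  6.05]
tcp jig [-97.9   8.2] z 132.5 nearface -126.8 Fx_jig -7.3 Fz 6.8 t 34.0
```

The finger is yielding (gap opens to 57 mm) because the grip is set to 4 N. I firm up the grip while easing the arm back 3 mm.

send_rows([
  [[0.53, 0, -1.5, 0, 0], [0.53, 0, -3, 0, 0], [0.53, 0, -3, 0, 0], [0.53, 0, -3, 0, 0], [0.53, 0, -3, 0, 0]],
], newtons=40)

```text
clock: 34.5
eef_pos: [514.7, 106.6, 132.4]
eef_rot: [-3.141, 0.0, 1.476]
wrist_force: [-8.1, -0.6, 5.2]
finger_gap: 50.0
```

```bash
python3 fm.py
```

```text
cork peak x -7.0 dark x -13.0 plate x -31.5 => face -4.5 plate->face 27.0
Fmean [-7.49 -0.17  6.04]
tcp jig [-100.9    8.2] z 132.5 nearface -125.7 Fx_jig -7.1 Fz 6.3 t 35.0
```

Force and plate-to-face spacing both say about 4 mm pressed. I go on in steps.

send_rows([
  [[0.53, 0, 1, 0, 0], [0.53, 0, 2, 0, 0], [0.53, 0, 3, 0, 0], [0.53, 0, 4, 0, 0], [0.53, 0, 5, 0, 0], [0.53, 0, 5, 0, 0]],
])

```text
clock: 35.6
eef_pos: [519.4, 106.1, 132.6]
eef_rot: [-3.14, 0.0, 1.476]
wrist_force: [-11.1, 0.5, 9.1]
finger_gap: 49.8
```

```bash
python3 fm.py
```

```text
cork peak x -7.5 dark x -13.0 plate x -28.5 => face -5.0 plate->face 23.5
Fmean [-10.74  -0.15   9.11]
tcp jig [-96.2   8.2] z 132.6 nearface -121.3 Fx_jig -10.5 Fz 8.9 t 36.1
```

send_rows([
  [[0.53, 0, 1, 0, 0], [0.53, 0, 2, 0, 0], [0.53, 0, 2.5, 0, 0], [0.53, 0, 2.5, 0, 0]],
])

```text
clock: 36.5
eef_pos: [521.8, 105.9, 132.7]
eef_rot: [-3.14, 0.0, 1.476]
wrist_force: [-11.3, -0.6, 10.0]
finger_gap: 50.1
```

```bash
python3 fm.py;python3 fm.py; python3 tins.py
```

```text
cork peak x -7.0 dark x -13.5 plate x -29.0 => face -4.5 plate->face 24.5
Fmean [-11.64  -0.57  10.46]
tcp jig [-93.8   8.2] z 132.7 nearface -118.7 Fx_jig -11.4 Fz 10.3 t 37.0
cork peak x -7.5 dark x -13.5 plate x -29.0 => face -5.0 plate->face 24.0
Fmean [-11.94  -0.24  10.54]
tcp jig [-93.8   8.2] z 132.7 nearface -118.9 Fx_jig -11.5 Fz 10.7 t 37.5
tcp jig [-93.8   8.2] [-11.6  -1.   10.7] gap 50.25609402934829 [521.8 105.9 132.7] t 37.5
scene [258. 207.  23.  27.] [617.1  75.6] 0.68 [  4.  -12.7]
scene [287. 199.  21.  31.] [610.1 144.2] 0.66 [-9.6 54.9]
top [241. 172.  24.  17.] [635.8  64.2] 0.75 [ 23.7 -22.3]
top [222. 170.  20.  14.] [643.2 124.3] 0.63 [25.3 38.3]
top [223. 192.  40.  11.] [584.8  59.1] 0.16 [-26.5 -32.2]
```

```bash
python3 - <<'E'
from lev import *
a=manip.camera("scene")["img"]; ps=[manip.camera("top")["img"].astype(float) for _ in range(6)]; b=np.clip(np.mean(ps,0)*1.6,0,255).astype(np.uint8)
r=lambda i:cv2.resize(i[:,:,::-1],(390,520),interpolation=cv2.INTER_CUBIC)
cv2.imwrite("pics/end.png",np.hstack([r(a[140:260,240:330]),r(b[155:255,208:283])])); st()
E
```

```text
tcp jig [-93.8   8.2] z 132.7 nearface -118.8 Fx_jig -11.9 Fz 10.3 t 38.05
```

View pics/end.png

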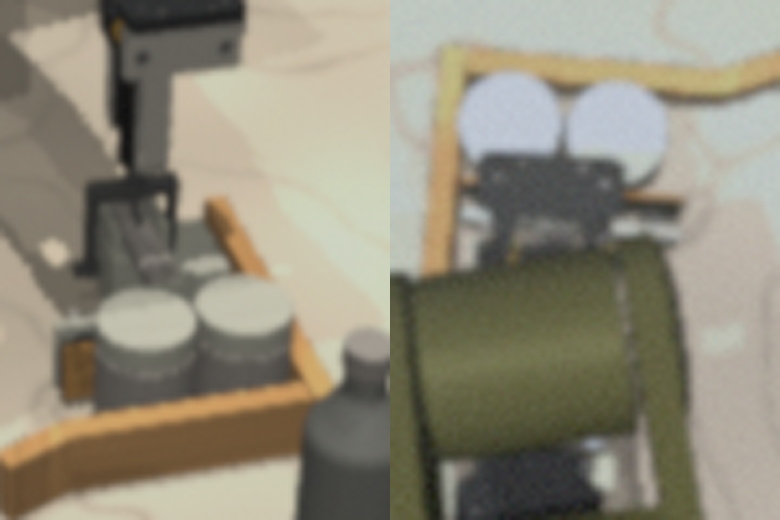

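The tins overlap the rail edge in the top view as expected when touching it (tops at (510,120) and (617,130)). The lever is held forward and the force is steady at about 11.8 N, so I hand in.

```bash
python3 -c "
from cell import manip
print(manip.sign_off())"
```

```text
the job is handed in; nothing more can be done
None
```

I handed the job in at about 38 s: both tins are clamped upright in the lane, and the arm is still holding the lever forward. The tins stand in single file against the end stop and touching each other, and the jaw moved only by the lever. I never touched the look-alikes, mug, soap or bowl.

**What went wrong and was fixed**
- **Tin 1 tilted:** I first gripped and dragged it, and it tilted by roughly 30°. I stood it back up in the lane and pushed both tins in low with the fingers instead.
- **Jig position off:** My jig estimate was about 3.8 mm too far in x, so the jaw needed one more stroke than I planned.
- **Finger gave way:** The grip was set too low on the last stroke and the finger opened under the load. I raised the grip to 40 N and finished the stroke.

**Last checks**
- **Seating:** Each tin gave a clear contact force when it was pushed home. In the last top view both tins reach the rail.
- **Holding force:** The push on the lever was steady at about 11.8 N just before hand-in.
- **Pad press:** The estimates do not quite agree. The camera views gave about 6 to 7 mm, the rate at which the force rose gave about 7.4 mm, and the final lever force gave about 8.7 mm. A harsher reading of that last force, allowing for the light free strokes, was close to 10 mm. All are near half way (8 mm) and well short of bottoming at 16 mm.

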